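# Seat the filter-cell rack and hold the photometer's cell rod on its red band

### The job

Get the spectrophotometer ready for its open-lid beam check: in the open sample well, push the rack of filter cells squarely home against both stops of the carriage, the end stop deep in the well and the side stop along its flank. Then take the black knob of the sprung pull rod, draw the rod straight out until the mouth of its sleeve stands on the red band, and finish while still holding it there with the gripper, the rack still seated. Leave everything else on the bench and on the instrument where it stands.

Things in the scene. Friction and masses are not known exactly. Their poses are not given: they have to be found in the camera images.
- photometer: White bench spectrophotometer, fixed, 400 (its x, depth) x 420 (its y, width) mm. Origin: on the bench, 180 mm behind its front face; x points from the front into the machine, z up. Front part (x -180 to 50) is a deck 125 mm high; at x > 112 the housing is 190 mm high. The lid is folded back: from x = 47 it slopes up and back at 50 degrees, to 285 mm high at x = 180.
- well_floor (a point): Middle of the floor (60 mm above the bench) of the black open-topped sample well in the deck; axes as the photometer's. The well is 200 mm along x, 150 mm along y, 65 mm deep; the carriage slides in it along x.
- cell_rack: Loose aluminium rack of four upright filter cells, 0.1 to 0.25 kg. Block 92 (x) x 26 (y) x 40 mm high; the cells' black tops, 13 mm square, reach 46 mm. Origin: centre of its underside; its x runs with the photometer's x. Starts flat on the carriage, 8 to 18 mm (-x) short of the end stop and 10 to 20 mm (-y) off the side stop, up to 0.1 rad askew.
- carriage_seat (a point): Where the rack's origin is when it lies home on both stops; axes as the photometer's. On the carriage's top face, 72 mm above the bench, moving with the rod. End stop face 46 mm away in +x, side stop face 13 mm in +y (x from -28 to 46 mm); both brass, 24 mm high, 7 to 9 mm thick. The plate reaches 64 mm in -x, 43 mm in -y; at home it does not give in +x or y.
- pull_rod: Steel rod, 8 mm across, with black knob, one part with the carriage. Origin: on the rod's axis, middle of the knob's waist, 67 mm above the bench; axes as the photometer's. Waist: cylinder 20 mm across, 24 mm long along x; at its outer end (-x) a disc 28 mm across, 6 mm thick; 30 mm bare rod between waist and sleeve at home. The spring pulls it home with 3 N at home, 6.5 N at the red band.
- sleeve_mouth (a point): Centre of the open end of the fixed aluminium sleeve (18 mm across, 28 mm long) on the photometer's front face; axes as the photometer's. The rod slides out along -x, 0 to 70 mm. The 8 mm wide red band, hidden at home, is centred on this mouth after 44 mm of pull: knob origin 42 mm out from here at home, 86 mm then (82 to 90 on the band). Thin black bands at 22 and 66 mm of pull mark other cells.
- tube_rack: Bystander: red rack of capped tubes, 210 (its x) x 110 x 54 mm high; origin at the centre of its underside
- beaker: Bystander: empty glass beaker, 72 mm across, 95 mm high; origin at the centre of its underside
- reagent_bottle: Bystander: white bottle with a blue cap, 68 mm across, 130 mm high; origin at the centre of its underside
- wash_bottle: Bystander: white wash bottle with a red cap and thin red spout, 66 mm across, 178 mm high with spout, which reaches 69 mm along its x; origin at the centre of its underside
- timer: Bystander: grey bench timer, 62 x 62 x 26 mm high; origin at the centre of its underside
- cuvette_box: Bystander: blue box with clear lid, 122 (its x) x 64 x 38 mm high; origin at the centre of its underside
- filter_case: Bystander: small wooden case, 55 (its x) x 85 x 31 mm high, standing on the photometer's deck; origin at the centre of its underside
There are look-alikes about, which are no part of the job. Leave any purple look-alike of the cell_rack alone.

How it is judged:
By the outcome, as a careful person would: the job done as asked, in the order asked, and still so for the second after the job is handed in, while the arm keeps its last pose, push and grip.
It also fails if it takes over 53 s, if anything falls off the work surface, if the arm or the gripper's body presses on something with over 40 N, if the wrist force passes 120 N, or if a joint passes its speed limit or range.

### The arm

A 6-joint arm with a two-finger parallel gripper is mounted at the origin on the work surface. World frame = base frame: x ahead of the robot, y to its left, z up, the work surface at z = 0. Lengths are in mm, angles in rad, forces in N, time in s.
With the tool pointing down it reaches from about 300 to 875 mm from the base axis. Payload 6.4 kg.
Tool frame: the origin (TCP) lies midway between the tips of the shut fingers; the grasp point (between the pads) lies 19 mm behind it; z points along the fingers, x is the direction in which the jaws open and shut, and the axes are right-handed (so a half turn about z gives the same grasp; the last joint's range is limited). The gripper opens to 85 mm and grips with 20 to 120 N. Pads are 22 mm wide; open, the fingers measure 114 mm over their backs; the gripper's body (76 mm by 85 mm) begins 54 mm behind the grasp point. The pads swing forward as they close: fully open they stand 13 mm farther back than shut.
Start: joints at [-1.492, 0.181, 1.607, -0, 1.354, -0.206], TCP at [161.571, -551.848, 231.288] pointing down, gripper open.
Joint ranges: [-2.99, 2.99], [-0.89, 2.07], [0.3, 2.58], [-1.14, 4.28], [0, 2.63], [-3.12, 3.12]. Speed limits (rad/s): [2.57, 2.57, 3.01, 3.14, 3.14, 3.14].

### API

Orientations are given as a rotation vector (axis times angle).
In Python, from plant import * gives the robot as it stands.
- The arm moves only by the tool drive_tool, never from a script. Its argument "rows" is one flat list of numbers, 7 for each row, row after row: the turn, a rotation vector about the tool's x, y, z in rad, then the shift along the tool's x, y, z in mm, then the finger opening in mm, from 0 to 85.4. In form: [ax, ay, az, dx, dy, dz, fingers, ax, ay, az, dx, dy, dz, fingers, ...]. A call has exactly 10 rows; each row shifts and turns the commanded pose from where the row before left it, along the tool's axes as they then stand; what a row does not reach is not made up. A row lasts 1/10 s, in which the tool goes at most 50 mm and 8.59 degrees, less where a joint would pass 70% of its speed; a pose out of reach is approached as far as the arm can. A call is refused whole if a number of a shift passes 50 or a number of a turn 0.15, either way. A call with a gripper value outside its range is refused whole. The fingers move at their own pace and stop on an object; "newtons" is the grip in N (left out, the last holds). Time passes only in rows, so rows that do not move let the fingers close, or fill a call up. It gives the time, the measured TCP pose, the force and the opening at its end, in the units of the state.
- sense(): the state, without advancing time (a new reading comes with each control period).
- read_camera(name): name is "scene" or "top" or "wrist"; returns a dict with "frame" (420x560x3 uint8, red, green, blue), "mtx" (3x3 intrinsics, pixels), "dist_coeffs" ([k1, k2, p1, p2, k3] as OpenCV has them; the pictures are not rectified), "origin" and "orientation" of the camera in the world. Camera axes: x right, y up, looking along -z (the intrinsics and any distortion apply to the point x, -y, -z); pixel columns grow to the right and rows downward; lengths in mm; the calibration is good to about 2 mm. A picture is of the moment at which its call begins. There is no depth.
- job_done(): hands the job in, once; it reports no verdict.
The state is a dict: "t": time; "joints": joint angles; "qd": joint speeds; "effort": joint torques, N m; "tcp_pos": TCP position; "ee_rot": TCP orientation; "ft_force": force on the tool from outside, world axes, zero at the start; "torque": the same for the moment, N m; "gripper_width": finger opening in mm.
Only numpy, scipy, OpenCV 4.12 (cv2) and the standard library are available. Lean on these libraries where they do the work, as an engineer would, in place of code of your own. Each camera call takes 0.05 s, during which the arm holds its last target.

## Working session

There is one attempt and no reset: what is moved stays moved. The work goes in short steps, Python scripts to look and compute and a tool call to move; the robot and the scene stay as the last step left them, time stands still between calls to the robot, and variables do not carry over. Pictures are saved under pics/ and viewed, and the job is handed in when it is done.

Besides the shell and the picture viewer there is one more tool, called in YAML: its name, and indented under it one key for each argument. drive_tool: Moves the arm, as the interface text tells. Its arguments: {"type":"object","properties":{"rows":{"type":"array"},"newtons":{"type":"number"}},"required":["rows"]}

```bash
mkdir -p pics; cat > h.py <<'E'
from plant import *
import numpy as np, cv2, json
from scipy.spatial.transform import Rotation as R
def shot(n,fn):
    c=read_camera(n); cv2.imwrite('pics/%s.png'%fn,cv2.cvtColor(c['frame'],cv2.COLOR_RGB2BGR)); 
    np.save('pics/%s.npy'%fn,c,allow_pickle=True); return c
def load(fn): return np.load('pics/%s.npy'%fn,allow_pickle=True).item()
def Rc(c):
    o=np.array(c['orientation'],float)
    return o if o.shape==(3,3) else R.from_rotvec(o).as_matrix()
def ray(c,uv):
    p=cv2.undistortPoints(np.array([[uv]],float),np.array(c['mtx'],float),np.array(c['dist_coeffs'],float))[0,0]
    d=Rc(c)@np.array([p[0],-p[1],-1.]); return np.array(c['origin'],float),d/np.linalg.norm(d)
def onz(c,uv,z):
    o,d=ray(c,uv); return o+d*(z-o[2])/d[2]
def proj(c,P):
    q=(np.atleast_2d(P)-np.array(c['origin']))@Rc(c); q=q*[1,-1,-1]
    return cv2.projectPoints(q.reshape(-1,1,3),np.zeros(3),np.zeros(3),np.array(c['mtx'],float),np.array(c['dist_coeffs'],float))[0][:,0]
E
python3 - <<'E'
from h import *
for n in ['scene','top','wrist']:
    c=shot(n,n+'0'); print(n,c['origin'],c['orientation'],np.array(c['mtx']).tolist(),c['dist_coeffs'])
print(sense())
E
```

```text
scene [1220.24235414  479.27773188 1455.8751081 ] [0.32293861 0.58125483 2.09067293] [[525.6305881034201, 0.0, 284.1212742859012], [0.0, 525.6305881034201, 214.3040417773041], [0.0, 0.0, 1.0]] [-0.1162586  0.         0.         0.         0.       ]
top [ 360.37737305   36.43469907 1556.3247236 ] [ 0.09480564 -0.08928526 -1.5408619 ] [[488.95180150310705, 0.0, 274.6057895100776], [0.0, 488.95180150310705, 211.92525043245791], [0.0, 0.0, 1.0]] [0.05799283 0.         0.         0.         0.        ]
wrist [ 227.71990536 -530.98299891  373.55878134] [-0.23908113  0.18143311 -1.27690079] [[316.6832648547251, 0.0, 279.52509505595134], [0.0, 316.6832648547251, 210.02272225515816], [0.0, 0.0, 1.0]] [0.01619819 0.         0.         0.         0.        ]
{'t': 0.15, 'joints': array([-1.49231510e+00,  1.81394680e-01,  1.60773905e+00,  1.20953795e-06,
        1.35383253e+00, -2.06319687e-01]), 'qd': array([-0.00085849, -0.00089618, -0.00338539,  0.00060158,  0.001522  ,
        0.00073592]), 'effort': array([ 1.37354084e-03, -4.45260286e+01, -3.51692319e+01, -3.29993618e-04,
        5.83443063e-03,  3.57083749e-06]), 'tcp_pos': array([ 161.52869915, -551.41257594,  230.59643551]), 'ee_rot': array([-2.51339618e+00,  1.88307144e+00,  1.42326536e-03]), 'ft_force': array([-0.83550738, -0.3884965 , -0.31476757]), 'torque': array([-0.02633769, -0.02297606,  0.0468848 ]), 'gripper_width': 85.77441141476741}
```

View pics/scene0.png

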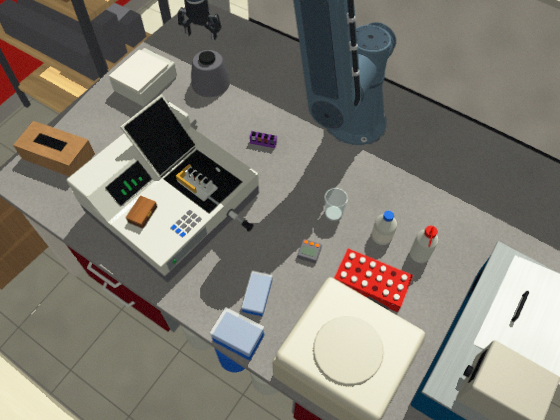

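View pics/top0.png

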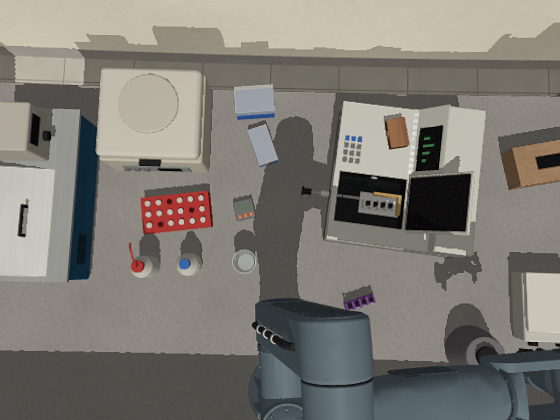

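View pics/wrist0.png

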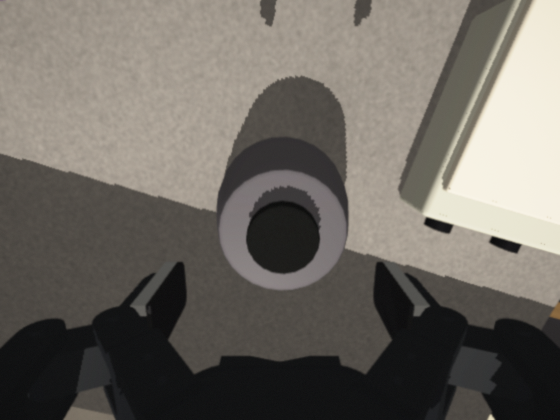

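```bash
python3 - <<'E'
from h import *
a=cv2.imread('pics/top0.png')[150:260,295:485]; cv2.imwrite('pics/t0z.png',cv2.resize(a,None,fx=4.2,fy=4.2,interpolation=cv2.INTER_CUBIC))
a=cv2.imread('pics/scene0.png')[90:240,110:270]; cv2.imwrite('pics/s0z.png',cv2.resize(a,None,fx=4,fy=4,interpolation=cv2.INTER_CUBIC))
E
```

```text
(no output)
```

View pics/t0z.png

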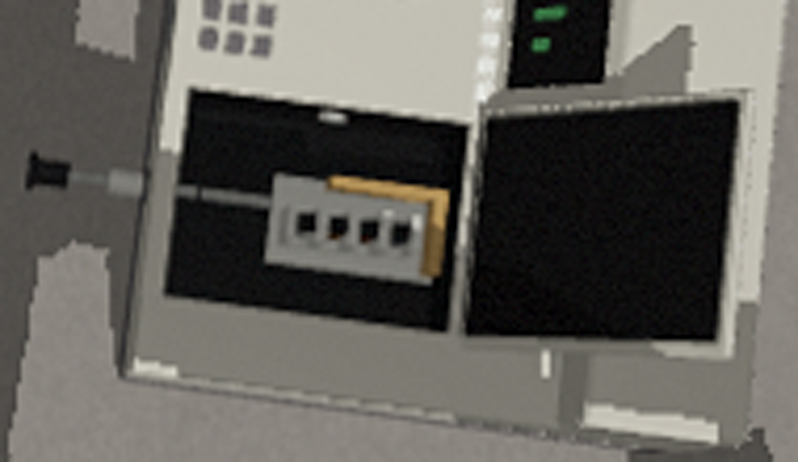

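View pics/s0z.png

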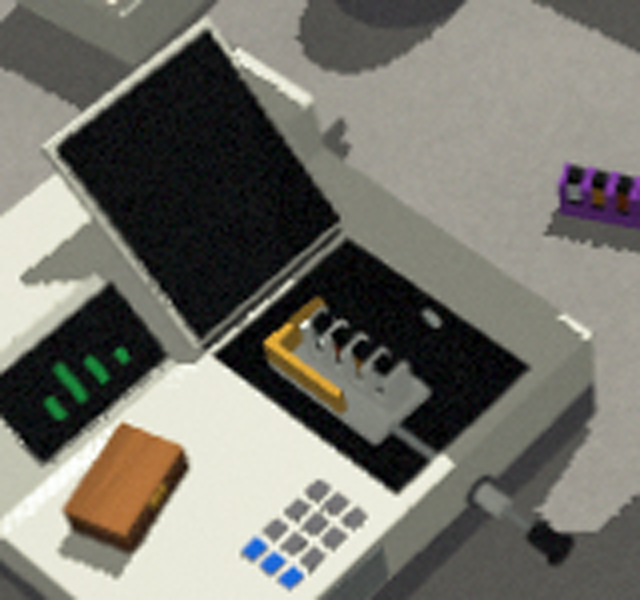

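```bash
python3 - <<'E'
from h import *
c=load('top0')
W=[onz(c,(295+u/4.2,150+v/4.2),125) for u,v in [(190,90),(468,126),(448,329),(165,296)]]
W=np.array(W); print(W.round(1)); print([np.linalg.norm(W[i]-W[(i+1)%4]).round(1) for i in range(4)])
ex=(W[1]+W[2]-W[0]-W[3])[:2]; print('yaw',np.arctan2(ex[1],ex[0]),'mid',W.mean(0))
print('knob waist',onz(c,(295+52/4.2,150+172/4.2),67),'mouth',onz(c,(295+108/4.2,150+181/4.2),67))
s=sense(); Rt=R.from_rotvec(s['ee_rot']).as_matrix(); w=load('wrist0')
print(Rt.round(2)); print('cam in tool',Rt.T@(np.array(w['origin'])-s['tcp_pos'])); print((Rt.T@Rc(w)).round(3))
E
```

```text
[[ 656.  -147.7  125. ]
 [ 635.3 -343.   125. ]
 [ 491.5 -328.8  125. ]
 [ 509.1 -132.1  125. ]]
[np.float64(196.4), np.float64(144.5), np.float64(197.4), np.float64(147.8)]
yaw -1.6680701409496226 mid [ 572.9980028  -237.88537561  125.        ]
knob waist [604.18641779 -54.94421016  67.        ] mouth [598.63555748 -96.08569599  67.        ]
[[ 0.28 -0.96 -0.  ]
 [-0.96 -0.28  0.  ]
 [-0.   -0.   -1.  ]]
cam in tool [  -1.20129941  -69.3052817  -142.9412835 ]
[[ 1.    -0.     0.   ]
 [ 0.    -0.961 -0.277]
 [ 0.     0.277 -0.961]]
```

drive_tool:
  rows: [0, 0, 0, -22, -42, -10, 85, 0, 0, 0, -22, -42, -10, 85, 0, 0, 0, -22, -42, -10, 85, 0, 0, 0, -22, -42, -10, 85, 0, 0, 0, -22, -42, -10, 85, 0, 0, 0, -22, -42, -10, 85, 0, 0, 0, -22, -42, -10, 85, 0, 0, 0, -22, -42, -10, 85, 0, 0, 0, -22, -42, 0, 85, 0, 0, 0, -22, -42, 0, 85]

```text
t: 1.15
tcp_pos: [504.1, -221.1, 311.7]
ee_rot: [2.514, -1.884, 0.001]
ft_force: [1.3, 0.3, -0.8]
gripper_width: 85.3
```

```bash
python3 - <<'E'
from h import *
s=sense(); Rt=R.from_rotvec(s['ee_rot']).as_matrix(); print(s['t'],s['tcp_pos'],Rt.round(3).tolist())
ex=np.array([np.cos(-1.668),np.sin(-1.668),0]);ey=np.array([-ex[1],ex[0],0])
Rd=np.c_[ey,ex,[0,0,-1]]
print((R.from_matrix(Rt.T@Rd)).as_rotvec())
print('shift in final frame',Rd.T@(np.array([582,-160,300])-s['tcp_pos']))
E
```

```text
1.15 [ 504.08028454 -221.0973128   311.69036953] [[0.281, -0.96, 0.001], [-0.96, -0.281, -0.001], [0.001, -0.0, -1.0]]
[ 3.60366749e-05 -9.21833667e-04 -1.18871338e+00]
shift in final frame [ 71.62235556 -68.37106021  11.69036953]
```

drive_tool:
  rows: [0, 0, -0.149, 0, 0, 0, 85, 0, 0, -0.149, 0, 0, 0, 85, 0, 0, -0.149, 0, 0, 0, 85, 0, 0, -0.149, 0, 0, 0, 85, 0, 0, -0.149, 0, 0, 0, 85, 0, 0, -0.149, 0, 0, 0, 85, 0, 0, -0.149, 0, 0, 0, 85, 0, 0, -0.145, 0, 0, 0, 85, 0, 0, 0, 36, -34, 6, 85, 0, 0, 0, 36, -34, 6, 85]

```text
t: 2.15
tcp_pos: [581.7, -162.5, 299.5]
ee_rot: [3.137, -0.159, 0.001]
ft_force: [0.3, -0.9, -0.5]
gripper_width: 85.0
```

```bash
python3 - <<'E'
from h import *
c=shot('wrist','w1'); s=sense(); print(s['t'],s['tcp_pos'],s['joints'].round(2),s['qd'].round(3))
E
```

```text
2.2 [ 585.83660789 -156.39756402  297.19521287] [-0.46  0.2   1.45  0.    1.49 -0.36] [-0.046 -0.048  0.084 -0.019  0.035 -0.139]
```

View pics/w1.png

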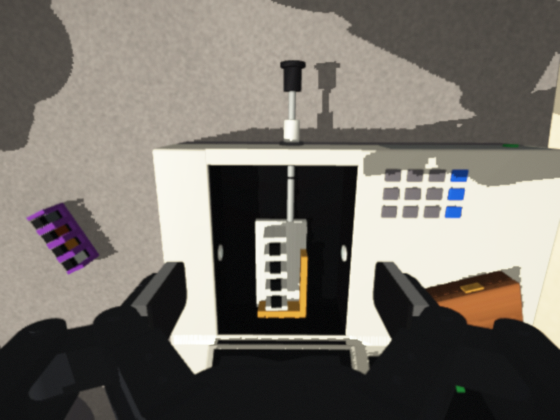

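```bash
python3 - <<'E'
from h import *
a=cv2.imread('pics/w1.png'); 
cv2.imwrite('pics/w1z.png',cv2.resize(a[205:345,200:370],None,fx=4.2,fy=4.2,interpolation=cv2.INTER_CUBIC))
cv2.imwrite('pics/w1k.png',cv2.resize(a[50:190,200:370],None,fx=4.2,fy=4.2,interpolation=cv2.INTER_CUBIC))
E
```

```text
(no output)
```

View pics/w1z.png

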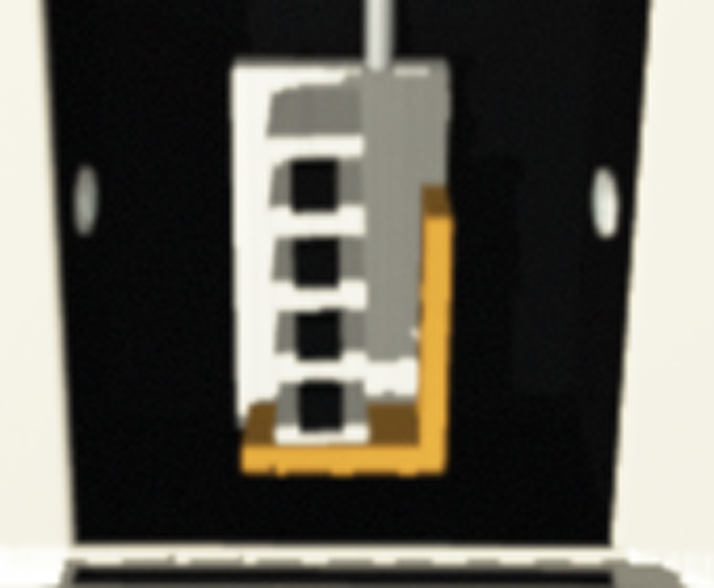

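View pics/w1k.png

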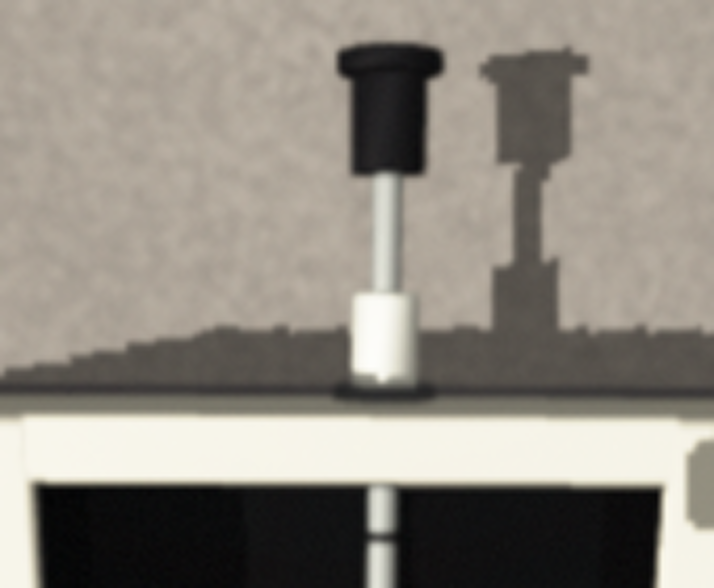

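```bash
python3 - <<'E'
from h import *
c=load('w1'); print(c['origin'],c['orientation'])
g=lambda u,v,z:onz(c,(200+u/4.2,205+v/4.2),z)
k=lambda u,v,z:onz(c,(200+u/4.2,50+v/4.2),z)
P=[g(*p,112) for p in [(268,137),(364,137),(369,443),(276,443)]]
print('racktop',np.round(P,1).tolist(),[np.linalg.norm(P[i]-P[(i+1)%4]).round(1) for i in range(4)])
w=[k(36,484,125),k(662,487,125),g(612,545,125),g(74,545,125)]
print('well',np.round(w,1).tolist(),[np.linalg.norm(w[i]-w[(i+1)%4]).round(1) for i in range(4)])
pl=[g(233,62,72),g(449,62,72)]; print('plate',np.round(pl,1).tolist())
st=[g(421,215,96),g(453,215,96),g(446,472,96),g(241,472,96),g(241,445,96),g(420,445,96)]; print('stops',np.round(st,1).tolist())
kn=[k(353,172,67),k(424,172,67),k(338,60,67),k(442,60,67)];print('knob',np.round(kn,1).tolist(),np.linalg.norm(kn[0]-kn[1]),np.linalg.norm(kn[2]-kn[3]))
m=[k(355,293,67),k(417,293,67)];print('mouth',np.round(m,1).tolist(),np.linalg.norm(m[0]-m[1]))
ff=[k(0,392,110),k(713,388,110)]
w=np.array(w);ex=(w[2]+w[3]-w[0]-w[1])[:2];print('yaw',np.arctan2(ex[1],ex[0]),w.mean(0))
E
```

```text
[587.68849559 -91.8877941  442.49826909] [-0.27964562  0.01446371 -0.10044755]
racktop [[557.4, -216.4, 112.0], [582.7, -219.0, 112.0], [575.3, -311.4, 112.0], [549.0, -308.8, 112.0]] [np.float64(25.5), np.float64(92.7), np.float64(26.4), np.float64(92.7)]
well [[512.4, -129.1, 125.0], [660.8, -144.9, 125.0], [640.2, -341.8, 125.0], [490.8, -326.7, 125.0]] [np.float64(149.3), np.float64(198.1), np.float64(150.2), np.float64(198.8)]
plate [[546.2, -207.2, 72.0], [609.0, -213.6, 72.0]]
stops [[596.2, -250.2, 96.0], [605.2, -251.1, 96.0], [596.7, -334.2, 96.0], [535.6, -328.0, 96.0], [536.7, -318.9, 96.0], [589.7, -324.2, 96.0]]
knob [[595.6, -62.8, 67.0], [614.3, -64.7, 67.0], [594.3, -35.5, 67.0], [621.1, -38.2, 67.0]] 18.78114278287342 26.896408254184973
mouth [[593.1, -93.4, 67.0], [609.9, -95.1, 67.0]] 16.811111282680802
yaw -1.6774245345051293 [ 576.05989441 -235.63176792  125.        ]
```

```bash
cat >> h.py <<'E'
YAW=-1.677
ex=np.array([np.cos(YAW),np.sin(YAW),0]);ey=np.array([-ex[1],ex[0],0]); Rd=np.c_[ey,ex,[0,0,-1]]
def go(P):
    s=sense(); Rt=R.from_rotvec(s['ee_rot']).as_matrix()
    print('t',s['t'],'tcp',s['tcp_pos'].round(1),'F(ph)',(np.c_[ex,ey,[0,0,1]].T@s['ft_force']).round(1),'w',round(s['gripper_width'],1))
    print('turn',R.from_matrix(Rt.T@Rd).as_rotvec().round(4),'shift Rd',(Rd.T@(np.array(P)-s['tcp_pos'])).round(1))
E
python3 - <<'E'
from h import *
go([530.3,-265.1,82])
E
```

```text
t 2.2 tcp [ 585.8 -156.4  297.2] F(ph) [-3.6 -2.9 -1.4] w 84.8
turn [-0.0044 -0.0011  0.0102] shift Rd [-43.7 114.  215.2]
```

drive_tool:
  rows: [0, 0, 0.01, -11, 30, 0, 0, 0, 0, 0, -11, 30, 0, 0, 0, 0, 0, -11, 27, 0, 0, 0, 0, 0, -11, 27, 0, 0, 0, 0, 0, 0, 0, 30, 0, 0, 0, 0, 0, 0, 30, 0, 0, 0, 0, 0, 0, 30, 0, 0, 0, 0, 0, 0, 30, 0, 0, 0, 0, 0, 0, 0, 0, 0, 0, 0, 0, 0, 0, 0]
  newtons: 30

```text
t: 3.2
tcp_pos: [525.2, -270.7, 179.3]
ee_rot: [-3.136, 0.169, 0.002]
ft_force: [-0.2, 0.6, 1.1]
gripper_width: 0.1
```

```bash
python3 - <<'E'
from h import *
go([530.3,-265.1,82])
E
```

```text
t 3.2 tcp [ 525.2 -270.7  179.3] F(ph) [-0.6 -0.3  1.1] w 0.1
turn [-0.0007  0.0011 -0.0017] shift Rd [ 4.5 -6.1 97.3]
```

drive_tool:
  rows: [0, 0, 0, 1, -2, 20, 0, 0, 0, 0, 1, -2, 20, 0, 0, 0, 0, 1, -2, 20, 0, 0, 0, 0, 1, 0, 15, 0, 0, 0, 0, 0, 0, 12, 0, 0, 0, 0, 0, 0, 10, 0, 0, 0, 0, 0, 0, 0, 0, 0, 0, 0, 0, 0, 0, 0, 0, 0, 0, 0, 0, 0, 0, 0, 0, 0, 0, 0, 0, 0]

```text
t: 4.2
tcp_pos: [530.5, -265.7, 83.1]
ee_rot: [3.136, -0.17, 0.002]
ft_force: [0.8, -0.9, 0.6]
gripper_width: -0.2
```

```bash
python3 - <<'E'
from h import *
go([530.3,-265.1,82]); shot('wrist','w2')
E
```

```text
t 4.2 tcp [ 530.5 -265.7   83.1] F(ph) [0.8 0.9 0.6] w -0.2
turn [ 0.0008 -0.0012 -0.0018] shift Rd [-0.3 -0.6  1.1]
```

View pics/w2.png

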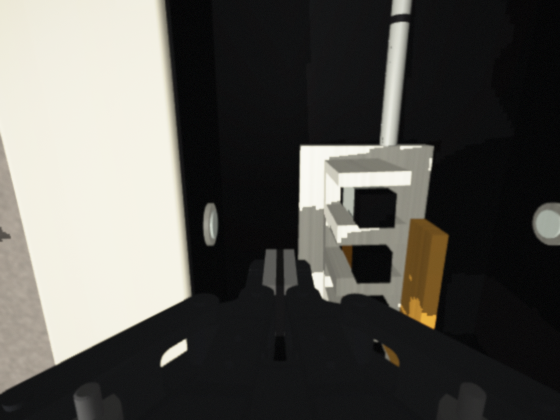

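drive_tool:
  rows: [0, 0, 0, 2, 0, -5, 0, 0, 0, 0, 3, 0, 0, 0, 0, 0, 0, 3, 0, 0, 0, 0, 0, 0, 2, 0, 0, 0, 0, 0, 0, 2, 0, 0, 0, 0, 0, 0, 2, 0, 0, 0, 0, 0, 0, 2, 0, 0, 0, 0, 0, 0, 2, 0, 0, 0, 0, 0, 0, 0, 0, 0, 0, 0, 0, 0, 0, 0, 0, 0]

```text
t: 5.25
tcp_pos: [548.0, -267.2, 87.1]
ee_rot: [-3.137, 0.169, -0.0]
ft_force: [-0.8, 0.2, 0.3]
gripper_width: 0.0
```

```bash
python3 - <<'E'
from h import *
go([530.3,-265.1,88]); shot('wrist','w3')
E
```

```text
t 5.25 tcp [ 548.  -267.2   87.1] F(ph) [-0.1 -0.9  0.3] w 0.0
turn [-0.0001  0.     -0.0017] shift Rd [-17.8  -0.2  -0.9]
```

View pics/w3.png

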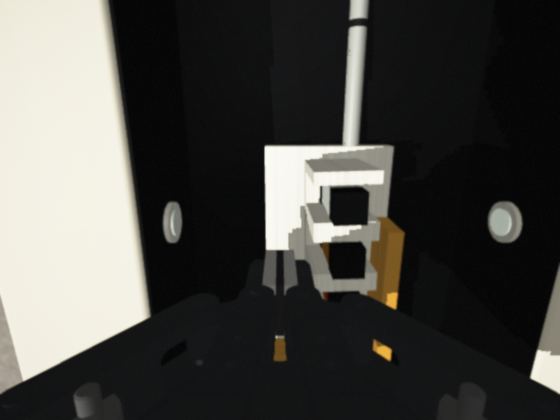

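```bash
python3 - <<'E'
from h import *
a=cv2.imread('pics/w3.png'); 
cv2.imwrite('pics/w3z.png',cv2.resize(a[130:310,250:420],None,fx=4,fy=3.3,interpolation=cv2.INTER_CUBIC))
E
```

```text
(no output)
```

View pics/w3z.png

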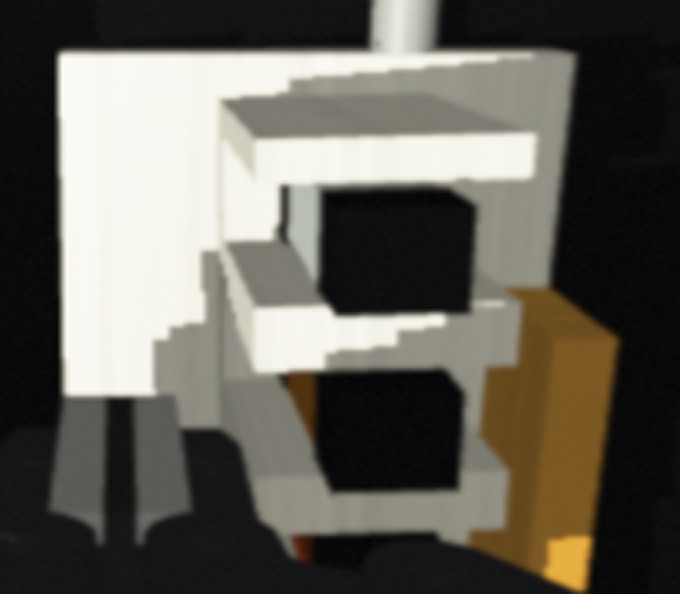

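```bash
python3 - <<'E'
from h import *
c=load('w3')
S=np.array([581.7,-277.1,72])
g=lambda u,v,z:onz(c,(250+u/4,130+v/3.3),z)
def ph(P): d=P-S; return np.array([d@ex,d@ey]).round(1)
for n,p in [('rack top -x -y',(255,138,112)),('rack top -x +y',(535,133,112)),('bar2 -y',(255,310,112)),('bar3 -y',(260,478,112)),('bar3 +y far',(507,473,112)),('stop -x +y',(618,340,96)),('stop -x -y',(550,340,96)),('plate -x-y',(60,52,72)),('plate -x+y',(575,52,72)),('finger tips L',(62,396,88)),('R',(176,396,88))]:
    P=g(*p); print(n,P.round(1),ph(P))
print(ph(np.array([548,-267.2,0])))
E
```

```text
rack top -x -y [ 565.2 -217.   112. ] [-58.  -22.8]
rack top -x +y [ 591.2 -219.3  112. ] [-58.5   3.3]
bar2 -y [ 563.5 -237.5  112. ] [-37.4 -22.2]
bar3 -y [ 562.3 -259.6  112. ] [-15.3 -21.1]
bar3 +y far [ 587.6 -261.6  112. ] [-16.    4.2]
stop -x +y [ 604.9 -251.7   96. ] [-27.7  20.4]
stop -x -y [ 597.3 -250.9   96. ] [-27.7  12.8]
plate -x-y [ 546.  -208.4   72. ] [-64.5 -42.8]
plate -x+y [ 608.6 -215.3   72. ] [-64.3  20.2]
finger tips L [ 541.1 -256.6   88. ] [-16.1 -42.6]
R [ 554.8 -258.1   88. ] [-16.1 -28.8]
[ -6.3 -34.6]
```

drive_tool:
  rows: [0, 0, 0, 1, 0, 0, 0, 0, 0, 0, 1, 0, 0, 0, 0, 0, 0, 1, 0, 0, 0, 0, 0, 0, 1, 0, 0, 0, 0, 0, 0, 1, 0, 0, 0, 0, 0, 0, 1, 0, 0, 0, 0, 0, 0, 1, 0, 0, 0, 0, 0, 0, 0.5, 0, 0, 0, 0, 0, 0, 0, 0, 0, 0, 0, 0, 0, 0, 0, 0, 0]

```text
t: 6.3
tcp_pos: [555.4, -268.0, 87.2]
ee_rot: [3.137, -0.17, 0.0]
ft_force: [-1.4, 0.3, 0.6]
gripper_width: 0.1
```

```bash
python3 - <<'E'
from h import *
go([581.7,-277.1,88]); s=sense(); print(s['torque'])
E
```

```text
t 6.3 tcp [ 555.4 -268.    87.2] F(ph) [-0.2 -1.4  0.6] w 0.1
turn [ 0.     -0.     -0.0018] shift Rd [27.1  6.2 -0.8]
[-0.02920614  0.11089083  0.006106  ]
```

drive_tool:
  rows: [0, 0, 0, 0.5, 0, 0, 0, 0, 0, 0, 0, 0, 0, 0, 0, 0, 0, 0.5, 0, 0, 0, 0, 0, 0, 0, 0, 0, 0, 0, 0, 0, 0.5, 0, 0, 0, 0, 0, 0, 0, 0, 0, 0, 0, 0, 0, 0.5, 0, 0, 0, 0, 0, 0, 0, 0, 0, 0, 0, 0, 0, 0, 0, 0, 0, 0, 0, 0, 0, 0, 0, 0]

```text
t: 7.3
tcp_pos: [557.2, -268.1, 87.2]
ee_rot: [-3.137, 0.17, 0.001]
ft_force: [-2.7, 0.4, 0.1]
gripper_width: -0.2
```

```bash
python3 - <<'E'
from h import *
go([581.7,-277.1,88]); s=sense(); print(s['torque']);shot('wrist','w4')
a=cv2.imread('pics/w4.png'); 
cv2.imwrite('pics/w4z.png',cv2.resize(a[130:310,230:400],None,fx=4,fy=3.3,interpolation=cv2.INTER_CUBIC))
E
```

```text
t 7.3 tcp [ 557.2 -268.1   87.2] F(ph) [-0.1 -2.7  0.1] w -0.2
turn [-0.0003  0.0005 -0.0018] shift Rd [25.4  6.4 -0.8]
[0.23505229 0.366715   0.01174293]
```

View pics/w4z.png

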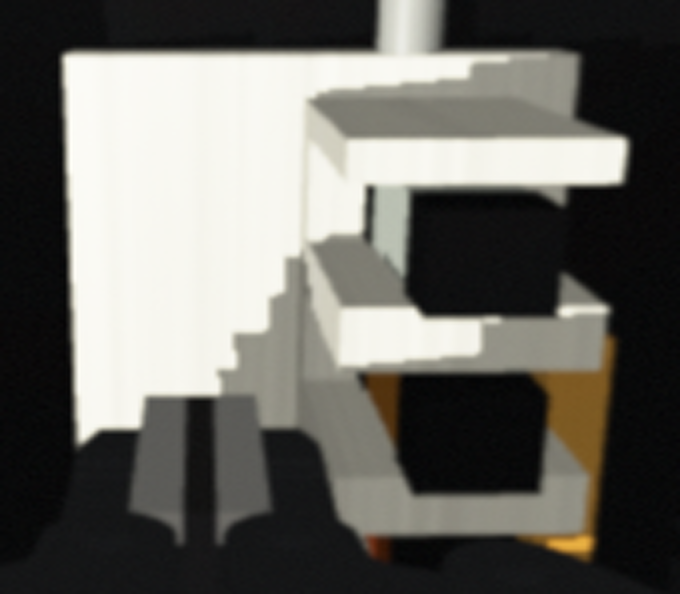

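```bash
python3 - <<'E'
from h import *
c=load('w4')
S=np.array([581.7,-277.1,72])
g=lambda u,v,z:onz(c,(230+u/4,130+v/3.3),z)
def ph(P): d=P-S; return np.array([d@ex,d@ey]).round(1)
for n,p in [('rack top -x -y',(345,139,112)),('rack top -x +y',(627,138,112)),('bar2 -y',(340,310,112)),('bar3 -y',(342,478,112)),('bar3 +y far',(587,476,112)),('stop -x +y',(615,340,96)),('plate -x-y',(63,54,72)),('plate -x+y',(578,52,72))]:
    P=g(*p); print(n,ph(P))
E
```

```text
rack top -x -y [-58.  -12.6]
rack top -x +y [-58.   13.7]
bar2 -y [-37.5 -12.5]
bar3 -y [-15.4 -11.7]
bar3 +y far [-15.7  13.5]
stop -x +y [-27.8  20.3]
plate -x-y [-64.3 -43.1]
plate -x+y [-64.4  20.1]
```

drive_tool:
  rows: [0, 0, 0, 0.5, 0, 0, 0, 0, 0, 0, 0, 0, 0, 0, 0, 0, 0, 0.5, 0, 0, 0, 0, 0, 0, 0, 0, 0, 0, 0, 0, 0, 0.5, 0, 0, 0, 0, 0, 0, 0, 0, 0, 0, 0, 0, 0, 0, 0, 0, 0, 0, 0, 0, 0, 0, 0, 0, 0, 0, 0, 0, 0, 0, 0, 0, 0, 0, 0, 0, 0, 0]

```text
t: 8.35
tcp_pos: [557.3, -268.0, 87.1]
ee_rot: [-3.136, 0.169, 0.006]
ft_force: [-9.0, 2.2, 4.7]
gripper_width: -0.0
```

drive_tool:
  rows: [0, 0, 0, -4, 0, 0, 0, 0, 0, 0, -8, 0, 0, 0, 0, 0, 0, 0, -20, 0, 0, 0, 0, 0, 0, -20, 0, 0, 0, 0, 0, 0, -20, 0, 0, 0, 0, 0, 0, -14, 0, 0, 0, 0, 0, 12, 0, 0, 0, 0, 0, 0, 13, 0, 0, 0, 0, 0, 0, 13, 0, 0, 0, 0, 0, 0, 0, 0, 0, 0]

```text
t: 9.35
tcp_pos: [594.2, -196.8, 87.6]
ee_rot: [3.137, -0.167, 0.003]
ft_force: [-0.2, 0.1, 0.1]
gripper_width: 0.4
```

```bash
python3 - <<'E'
from h import *
go([581.7,-277.1,88]); c=shot('wrist','w5')
a=cv2.imread('pics/w5.png'); 
E
```

```text
t 9.35 tcp [ 594.2 -196.8   87.6] F(ph) [-0.1 -0.2  0.1] w 0.4
turn [ 0.0005 -0.0017 -0.0003] shift Rd [-4.  81.2 -0.4]
```

View pics/w5.png

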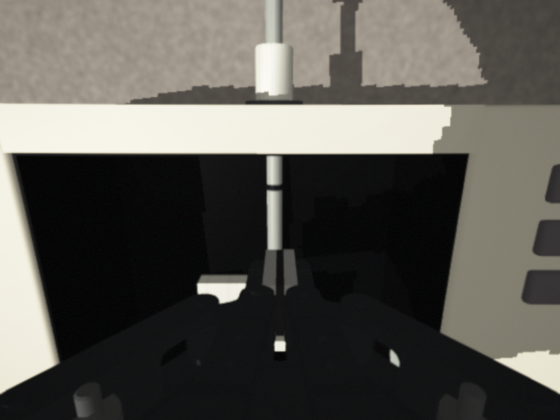

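drive_tool:
  rows: [0, 0, 0, -2, 4, 0, 0, 0, 0, 0, -2, 4, 0, 0, 0, 0, 0, 0, 2, 0, 0, 0, 0, 0, 0, 2, 0, 0, 0, 0, 0, 0, 2, 0, 0, 0, 0, 0, 0, 2, 0, 0, 0, 0, 0, 0, 2, 0, 0, 0, 0, 0, 0, 2, 0, 0, 0, 0, 0, 0, 1, 0, 0, 0, 0, 0, 0, 1, 0, 0]

```text
t: 10.4
tcp_pos: [586.4, -219.1, 87.3]
ee_rot: [-3.137, 0.17, -0.0]
ft_force: [-0.8, 1.3, 1.0]
gripper_width: -0.3
```

```bash
python3 - <<'E'
from h import *
go([581.7,-277.1,88]);
E
```

```text
t 10.4 tcp [ 586.4 -219.1   87.3] F(ph) [-1.2 -0.9  1. ] w -0.3
turn [-0.0001 -0.0001 -0.0018] shift Rd [ 1.5 58.2 -0.7]
```

drive_tool:
  rows: [0, 0, 0, 0, 0.5, 0, 0, 0, 0, 0, 0, 0, 0, 0, 0, 0, 0, 0, 0.5, 0, 0, 0, 0, 0, 0, 0, 0, 0, 0, 0, 0, 0, 0.5, 0, 0, 0, 0, 0, 0, 0, 0, 0, 0, 0, 0, 0, 0.5, 0, 0, 0, 0, 0, 0, 0, 0, 0, 0, 0, 0, 0, 0, 0, 0, 0, 0, 0, 0, 0, 0, 0]

```text
t: 11.4
tcp_pos: [586.1, -220.8, 87.3]
ee_rot: [-3.137, 0.169, 0.0]
ft_force: [0.3, 2.0, 1.4]
gripper_width: 0.2
```

```bash
python3 - <<'E'
from h import *
go([581.7,-277.1,88]);
E
```

```text
t 11.4 tcp [ 586.1 -220.8   87.3] F(ph) [-2.   0.1  1.4] w 0.2
turn [-0.0003  0.0001 -0.0017] shift Rd [ 1.6 56.4 -0.7]
```

drive_tool:
  rows: [0, 0, 0, 0, 0.5, 0, 0, 0, 0, 0, 0, 0, 0, 0, 0, 0, 0, 0, 0.5, 0, 0, 0, 0, 0, 0, 0, 0, 0, 0, 0, 0, 0, 0.5, 0, 0, 0, 0, 0, 0, 0, 0, 0, 0, 0, 0, 0, 0, 0, 0, 0, 0, 0, 0, 0, 0, 0, 0, 0, 0, 0, 0, 0, 0, 0, 0, 0, 0, 0, 0, 0]

```text
t: 12.4
tcp_pos: [586.1, -220.9, 87.3]
ee_rot: [-3.135, 0.169, 0.0]
ft_force: [1.5, 8.4, 2.7]
gripper_width: 0.4
```

```bash
python3 - <<'E'
from h import *
go([581.7,-277.1,88]); s=sense(); print(s['torque'])
E
```

```text
t 12.4 tcp [ 586.1 -220.9   87.3] F(ph) [-8.5  0.6  2.7] w 0.4
turn [-0.0024  0.0004 -0.0013] shift Rd [ 1.6 56.4 -0.7]
[ 1.2355053  -0.09086171  0.00435526]
```

drive_tool:
  rows: [0, 0, 0, 0, -4, 0, 0, 0, 0, 0, 0, -8, 0, 0, 0, 0, 0, 0, -10, -20, 0, 0, 0, 0, 0, -10, -30, 0, 0, 0, 0, 0, -10, -40, 0, 0, 0, 0, 0, -10, -40, 0, 0, 0, 0, 0, -10, -40, 0, 0, 0, 0, 0, 0, -25, 40, 0, 0, 0, 0, 0, -10, 40, 0, 0, 0, 0, 0, 0, 40]

```text
t: 13.4
tcp_pos: [593.2, -161.3, 293.6]
ee_rot: [3.135, -0.17, 0.004]
ft_force: [-0.2, 0.1, -1.1]
gripper_width: 40.1
```

```bash
python3 - <<'E'
from h import *
go([581.7,-277.1,88]); shot('wrist','w6')
a=cv2.imread('pics/w6.png'); 
cv2.imwrite('pics/w6z.png',cv2.resize(a[205:345,200:370],None,fx=4.2,fy=4.2,interpolation=cv2.INTER_CUBIC))
E
```

```text
t 13.4 tcp [ 593.2 -161.3  293.6] F(ph) [-0.1 -0.2 -1.1] w 40.1
turn [ 0.0014 -0.0026 -0.002 ] shift Rd [  0.9 116.4 205.6]
```

View pics/w6.png

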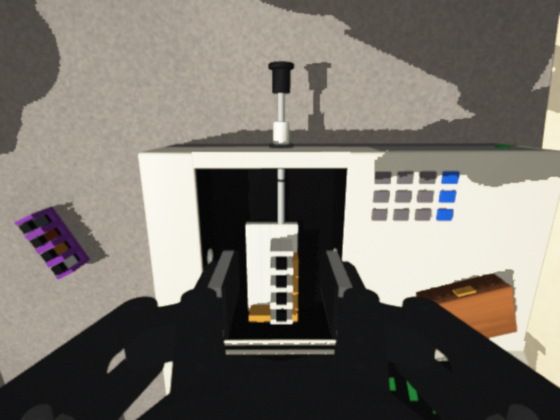

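View pics/w6z.png

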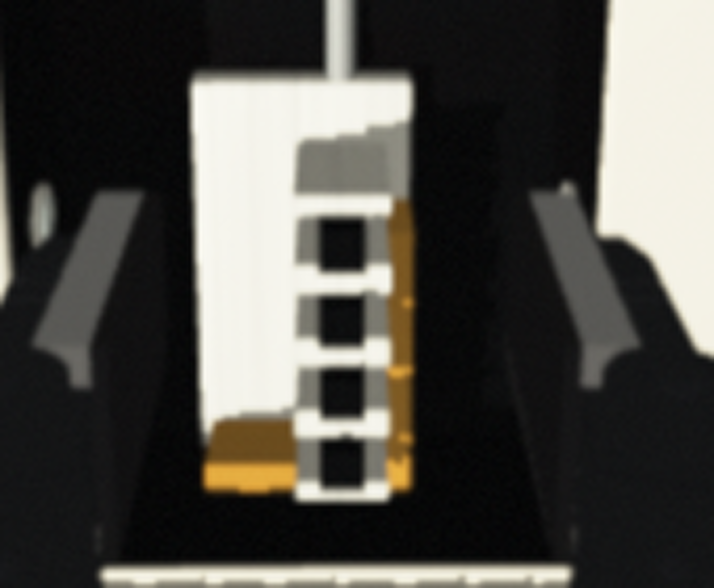

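```bash
python3 - <<'E'
from h import *
c=load('w6'); S=np.array([581.7,-277.1,72])
g=lambda u,v,z:onz(c,(200+u/4.2,205+v/4.2),z)
def ph(P): d=P-S; return np.array([d@ex,d@ey]).round(1)
for p in [(294,196,112),(391,196,112),(391,500,112),(295,500,112),(204,491,96),(204,463,96),(412,491,96),(190,76,72),(412,76,72)]: print(ph(g(*p)))
a=cv2.cvtColor(cv2.imread('pics/w6.png'),cv2.COLOR_BGR2HSV)[55:145,255:305]
for r in range(0,90,3):
    v=a[r,:,2]; print(55+r,' '.join('%3d'%x for x in v[8:46:1]))
E
```

```text
[-45.7 -12.5]
[-45.6  13.1]
[47.3 14. ]
[ 47.2 -13.1]
[ 55.6 -40.6]
[ 46.1 -40.3]
[55.8 21. ]
[-65.7 -43.4]
[-65.6  20.7]
55 169 169 173 176 176 177 176 175 174 174 173 171 167 168 172 175 176 178 180 181 183 181 177 176 176 178 175 171 172 172 173 174 175 171 170 167 170 171
58 179 178 178 174 172 169 170 175 178 178 175 171 172 174 174 173 172 172 173 174 177 178 178 178 177 177 176 170 166 166 171 176 178 176 175 175 178 175
61 174 175 178 183 183 181 177 165 158 151 131 112 107 107 106 102  92  88  89  90  92  94 101 108 123 128 132 144 151 160 166 170 171 171 171 171 172 172
64 168 167 169 175 163 104  46  29  26  29  32  33  35  38  37  37  36  33  34  30  28  27  23  23  22  20  19  17  17  22  63 129 164 173 174 174 174 176
67 174 174 177 176 157  94  39  26  26  26  26  25  25  23  22  23  22  21  20  20  19  19  21  18  16  15  16  14  14  18  60 129 162 171 174 175 175 172
70 176 178 179 176 172 168 156 143 112  56  28  28  29  29  31  33  34  36  35  32  30  27  22  21  16  16  26  75 131 155 170 175 176 173 173 174 177 178
73 170 172 172 174 175 174 170 166 146  76  29  
[... 2986 characters left out ...]
 241 233 221 203 177 151 128 114 128 135 134 135 129 109 100  99  96  97  99
133  88  87  86  87  86  88  88  89  91 119 198 240 248 251 252 252 252 250 246 239 230 218 200 175 148 125 101  89  87  86  86  85  83  85  85  87  87  88
136  86  86  87  86  86  89  89  90  91 120 197 241 249 251 253 253 252 249 245 237 229 214 196 173 148 124 104  91  87  84  85  86  85  87  85  85  86  88
139  86  89  88  88  89  88  87  89  88 117 190 237 246 250 251 252 251 248 243 236 227 211 193 169 140 121 100  91  89  87  87  89  90  89  88  89  90  89
142  83  83  82  82  83  83  81  80  79  84 104 123 131 137 142 169 216 220 211 194 162 146 140 135 127 113  88  76  75  81  82  84  84  83  84  82  82  82
```

```bash
python3 - <<'E'
from h import *
c=load('w6'); S=np.array([581.7,-277.1,72])
def ph(P): d=P-S; return np.array([d@ex,d@ey]).round(1)
for n,p in dict(waistin=(280.8,93.8,67),waistout=(280.8,69,67),discout=(280.8,62,67),mouth=(280.6,121.5,67),L=(272.2,82,67),Rr=(289.6,82,67)).items(): P=onz(c,p[:2],p[2]); print(n,P.round(1),ph(P))
K=np.array([581.7,-277.1,0])-226.6*ex+0.5*ey; print('knob',K); go([K[0],K[1],150])
E
```

```text
waistin [604.2 -65.   67. ] [-2.133e+02 -1.000e-01]
waistout [606.8 -40.2  67. ] [-2.382e+02 -1.000e-01]
discout [607.6 -33.4  67. ] [-2.45e+02 -1.00e-01]
mouth [600.8 -94.   67. ] [-184.1   -0.4]
L [596.2 -52.1  67. ] [-225.3   -9.4]
Rr [615.  -54.1  67. ] [-225.2    9.4]
knob [606.21772021 -51.82973699   0.        ]
t 13.45 tcp [ 592.4 -161.1  291.6] F(ph) [ 0.  -0.  -0.4] w 40.2
turn [ 0.0002  0.0004 -0.0021] shift Rd [   2.1 -110.1  141.6]
```

drive_tool:
  rows: [0, 0, 0, 0.4, -27, 20, 48, 0, 0, 0, 0.4, -27, 20, 48, 0, 0, 0, 0.4, -27, 20, 48, 0, 0, 0, 0.5, -27, 30, 48, 0, 0, 0, 0, 0, 30, 48, 0, 0, 0, 0, 0, 30, 48, 0, 0, 0, 0, 0, 30, 48, 0, 0, 0, 0, 0, 10, 48, 0, 0, 0, 0, 0, 0, 48, 0, 0, 0, 0, 0, 0, 48]
  newtons: 50

```text
t: 14.45
tcp_pos: [606.2, -54.0, 102.6]
ee_rot: [3.137, -0.17, -0.0]
ft_force: [1.2, 0.0, 0.4]
gripper_width: 48.1
```

```bash
python3 - <<'E'
from h import *
K=np.array([581.7,-277.1,0])-224.5*ex+0.1*ey; go([K[0],K[1],48]); shot('wrist','w7')
E
```

```text
t 14.45 tcp [606.2 -54.  102.6] F(ph) [-0.2  1.2  0.4] w 48.1
turn [ 0.0001  0.     -0.0021] shift Rd [-0.6 -0.1 54.6]
```

View pics/w7.png

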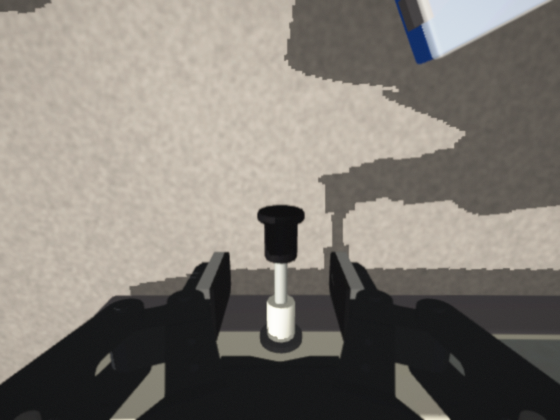

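drive_tool:
  rows: [0, 0, 0, -0.6, 0, 10, 48, 0, 0, 0, 0, 0, 12, 48, 0, 0, 0, 0, 0, 12, 48, 0, 0, 0, 0, 0, 11, 48, 0, 0, 0, 0, 0, 10, 48, 0, 0, 0, 0, 0, 0, 48, 0, 0, 0, 0, 0, 0, 48, 0, 0, 0, 0, 0, 0, 48, 0, 0, 0, 0, 0, 0, 48, 0, 0, 0, 0, 0, 0, 48]

```text
t: 15.5
tcp_pos: [605.8, -53.8, 47.8]
ee_rot: [3.137, -0.169, 0.001]
ft_force: [0.6, 0.1, 0.6]
gripper_width: 47.8
```

```bash
python3 - <<'E'
from h import *
K=np.array([581.7,-277.1,0])-224.5*ex+0.1*ey; go([K[0],K[1],48]); shot('wrist','w8')
a=cv2.imread('pics/w8.png'); 
cv2.imwrite('pics/w8z.png',cv2.resize(a[180:350,190:370],None,fx=4,fy=3.5,interpolation=cv2.INTER_CUBIC))
E
```

```text
t 15.5 tcp [605.8 -53.8  47.8] F(ph) [-0.2  0.5  0.6] w 47.8
turn [ 0.0002 -0.0009 -0.0018] shift Rd [-0.1  0.1 -0.2]
```

View pics/w8z.png

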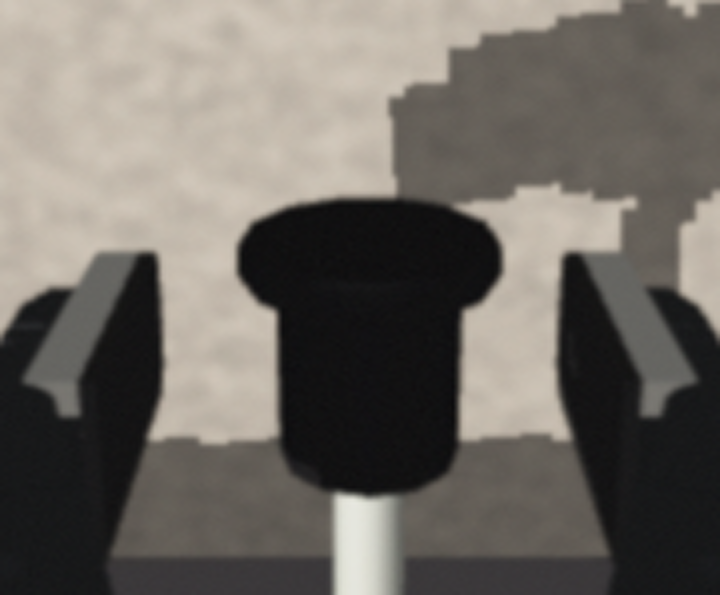

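drive_tool:
  rows: [0, 0, 0, 0, 0, 0, 30, 0, 0, 0, 0, 0, 0, 22, 0, 0, 0, 0, 0, 0, 10, 0, 0, 0, 0, 0, 0, 10, 0, 0, 0, 0, 0, 0, 10, 0, 0, 0, 0, 0, 0, 10, 0, 0, 0, 0, 0, 0, 10, 0, 0, 0, 0, 0, 0, 10, 0, 0, 0, 0, 0, 0, 10, 0, 0, 0, 0, 0, 0, 10]
  newtons: 50

```text
t: 16.55
tcp_pos: [606.8, -53.8, 47.8]
ee_rot: [3.137, -0.17, 0.005]
ft_force: [4.9, 0.0, -2.0]
gripper_width: 18.3
```

```bash
python3 - <<'E'
from h import *
K=np.array([581.7,-277.1,0])-268.5*ex+0.1*ey; go([K[0],K[1],48]); shot('wrist','w9')
a=cv2.imread('pics/w9.png'); 
cv2.imwrite('pics/w9z.png',cv2.resize(a[180:350,190:370],None,fx=4,fy=3.5,interpolation=cv2.INTER_CUBIC))
E
```

```text
t 16.55 tcp [606.8 -53.8  47.8] F(ph) [-0.5  4.9 -2. ] w 18.3
turn [ 0.0001 -0.0031 -0.0018] shift Rd [ -1.2 -43.8  -0.2]
```

View pics/w9z.png

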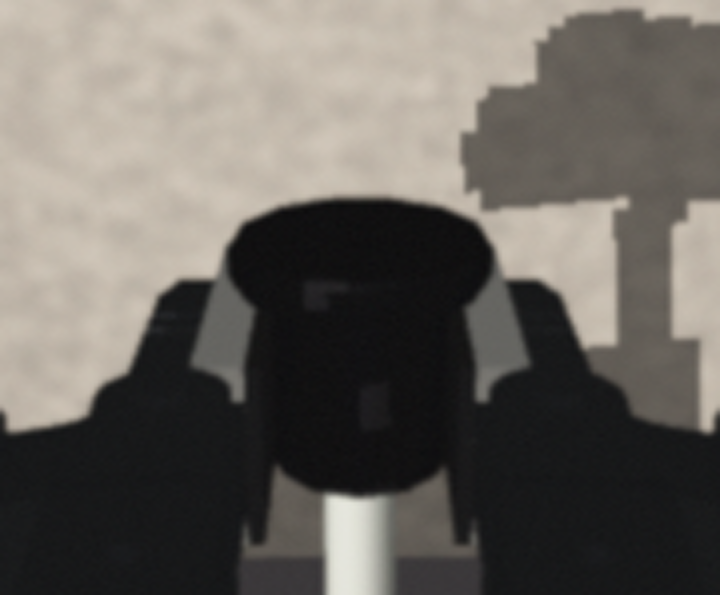

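drive_tool:
  rows: [0, 0, 0, 0.5, -1, 0, 10, 0, 0, 0, 0.5, -2, 0, 10, 0, 0, 0, 0, -3, 0, 10, 0, 0, 0, 0, -3, 0, 10, 0, 0, 0, 0, -3, 0, 10, 0, 0, 0, 0, -3, 0, 10, 0, 0, 0, 0, -3, 0, 10, 0, 0, 0, 0, -2, 0, 10, 0, 0, 0, 0, -1, 0, 10, 0, 0, 0, 0, 0, 0, 10]

```text
t: 17.6
tcp_pos: [609.1, -32.8, 47.8]
ee_rot: [3.137, -0.169, 0.001]
ft_force: [1.9, -4.8, 4.4]
gripper_width: 18.5
```

```bash
python3 - <<'E'
from h import *
K=np.array([581.7,-277.1,0])-268.5*ex+0.1*ey; go([K[0],K[1],48]); shot('wrist','w10')
E
```

```text
t 17.6 tcp [609.1 -32.8  47.8] F(ph) [4.6 2.4 4.4] w 18.5
turn [ 0.0003 -0.001  -0.0015] shift Rd [ -1.2 -22.7  -0.2]
```

View pics/w10.png

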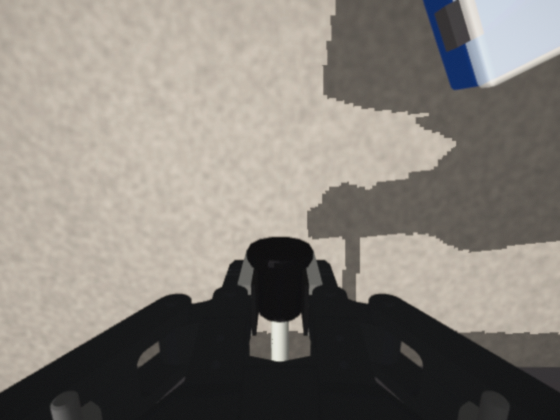

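drive_tool:
  rows: [0, 0, 0, 0.3, -1, 0, 10, 0, 0, 0, 0.2, -2, 0, 10, 0, 0, 0, 0, -3, 0, 10, 0, 0, 0, 0, -3, 0, 10, 0, 0, 0, 0, -3, 0, 10, 0, 0, 0, 0, -3, 0, 10, 0, 0, 0, 0, -3, 0, 10, 0, 0, 0, 0, -3, 0, 10, 0, 0, 0, 0, -2, 0, 10, 0, 0, 0, 0, 0, 0, 10]

```text
t: 18.65
tcp_pos: [611.5, -10.2, 47.7]
ee_rot: [3.136, -0.169, -0.001]
ft_force: [-1.1, -6.1, 7.2]
gripper_width: 18.6
```

```bash
python3 - <<'E'
from h import *
K=np.array([581.7,-277.1,0])-268.5*ex+0.1*ey; go([K[0],K[1],48]); shot('scene','s11');shot('top','t11');shot('wrist','w11')
a=cv2.imread('pics/top0.png')
a=cv2.imread('pics/t11.png')[150:260,285:425]; cv2.imwrite('pics/t11z.png',cv2.resize(a,None,fx=5,fy=5,interpolation=cv2.INTER_CUBIC))
a=cv2.imread('pics/s11.png')[150:250,150:280]; cv2.imwrite('pics/s11z.png',cv2.resize(a,None,fx=6,fy=6,interpolation=cv2.INTER_CUBIC))
E
```

```text
t 18.65 tcp [611.5 -10.2  47.7] F(ph) [ 6.2 -0.4  7.2] w 18.6
turn [ 0.0008  0.0004 -0.0014] shift Rd [-1.2  0.1 -0.3]
```

View pics/t11z.png

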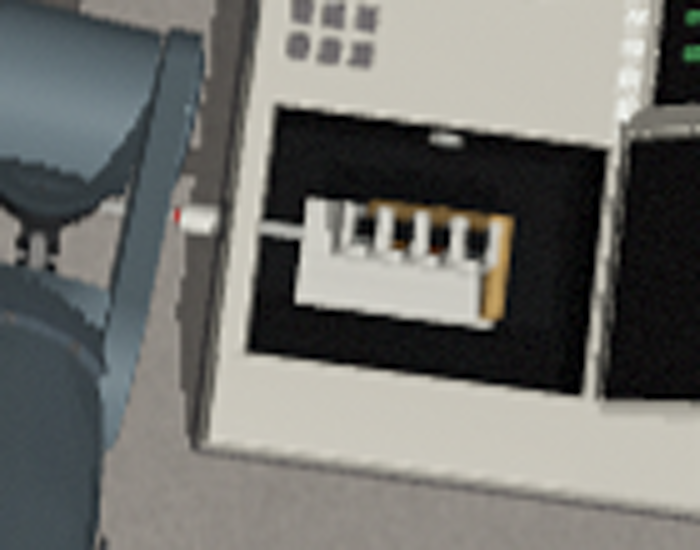

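View pics/s11z.png

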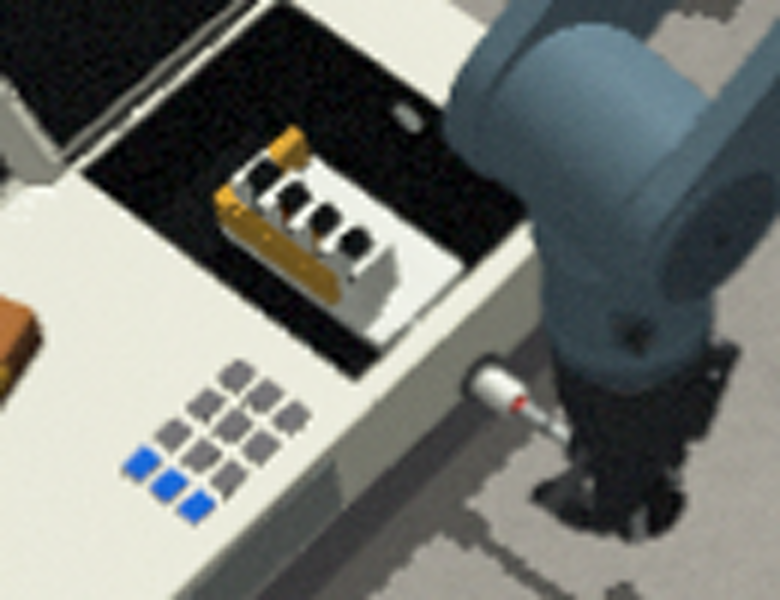

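View pics/w11.png

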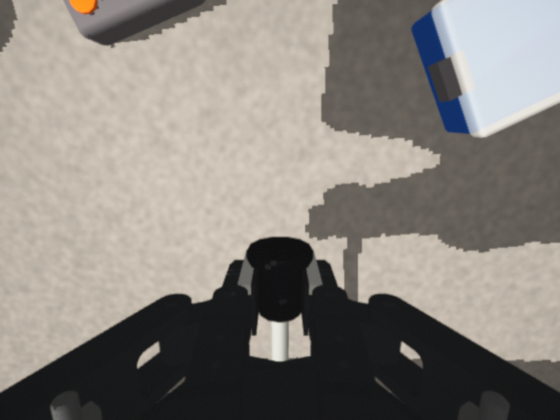

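drive_tool:
  rows: [0, 0, 0, 0, 0, -0.3, 10, 0, 0, 0, 0, 0, -0.3, 10, 0, 0, 0, 0, 0, -0.3, 10, 0, 0, 0, 0, 0, 0, 10, 0, 0, 0, 0, 0, 0, 10, 0, 0, 0, 0, 0, 0, 10, 0, 0, 0, 0, 0, 0, 10, 0, 0, 0, 0, 0, 0, 10, 0, 0, 0, 0, 0, 0, 10, 0, 0, 0, 0, 0, 0, 10]

```text
t: 19.8
tcp_pos: [611.4, -10.4, 47.8]
ee_rot: [3.136, -0.169, -0.001]
ft_force: [3.3, -6.3, 0.1]
gripper_width: 18.4
```

```bash
python3 - <<'E'
from h import *
K=np.array([581.7,-277.1,0])-268.5*ex+0.1*ey; go([K[0],K[1],48]); c=shot('scene','s12');t=shot('top','t12');w=shot('wrist','w12')
S=np.array([581.7,-277.1,0])
for n,c in (('s',c),('t',t)):
    f=c['frame'].astype(int); m=(f[...,0]-np.maximum(f[...,1],f[...,2]))
    M=S-184.3*ex; M[2]=67
    # expected pixels of mouth and of +/-4mm on rod
    q=proj(c,[M,M-4*ex,M+28*ex]); print(n,'mouth,band end,root px',q.round(1).tolist())
    u,v=q[0].round().astype(int); print(m[v-5:v+6,u-6:u+7])
# rack vs plate in top view moved -44
c=t
for P in [(-46,-13,112),(46,-13,112),(46,13,112),(-46,13,112),(-64,-43,72)]:
    X=S+(P[0]-44)*ex+P[1]*ey; X[2]=P[2]; print(P,proj(c,X).round(1))
a=cv2.imread('pics/t12.png')[180:220,330:400]; cv2.imwrite('pics/t12z.png',cv2.resize(a,None,fx=11,fy=11,interpolation=cv2.INTER_CUBIC))
E
```

```text
t 19.8 tcp [611.4 -10.4  47.8] F(ph) [5.9 3.9 0.1] w 18.4
turn [ 0.0007  0.0003 -0.0018] shift Rd [-1.2 -0.2 -0.2]
s mouth,band end,root px [[235.9, 217.5], [236.8, 218.2], [229.2, 212.5]]
[[ -3  -2  -2  -2  -2  -4  -1  -1   1   2   1   1  -1]
 [ -3  -3  -3  -1  -2  -3  -2  -2   1   3  -1   0  -1]
 [ -3  -2  -6  -1  -1  -1  -1  -3   2   1   2   1  -2]
 [ -1  -4  -3  -5  -4  -2   1   4   1   2   1   2   4]
 [ -3  -4  -2  -3  -2  13  79  63   2   0   1   0  -1]
 [ -1  -1  -4  -4   4  56 105  44  -2   0  -1   3   0]
 [ -1   0  -2  -2   8  42  23  -5  -6  -3  -1  -1   3]
 [ -1  -1   1  -2  -2   1   0  -3  -4  -5  -5  -1   3]
 [  2   3   1   2   0   3   2   2  -1  -4  -6  -3  -2]
 [  2   4  -1   0   0   1   3   1   1   0  -2  -7  -8]
 [  5   0   2   3   0   2   1   1   2   4   2  -3  -5]]
t mouth,band end,root px [[320.0, 192.2], [318.7, 192.1], [329.0, 193.4]]
[[-18 -18 -16 -17 -19 -22   3   6   5   5   5   3   3]
 [-18 -17 -18 -16 -19  -7   6   6   5   3   4   2   3]
 [-17 -18 -17 -17 -18   1   6   6   5   5   3   3   3]
 [-17 -17 -17 -18 -19   2   5   3   2   2   2   3   2]
 [-18 -18 -18 -18 -24  -1  27  11   2   0   1   1   1]
 [-17 -17 -18 -16 -19  17  97   7   1   1   2   2   2]
 [-16 -17 -18 -19 -10  26 107   2   0   1   2   2   1]
 [-17 -16 -17 -20  -3  13  43   0   0   1   2   2   1]
 [-17 -17 -18 -19   3   4   6   1   1   2   1   1   2]
 [-18 -17 -19 -15   4   4   6   3   3   1   1   1   1]
 [-18 -19 -19 -13   5   5   5   6   4   3   2   3   3]]
(-46, -13, 112) [[352.3 198.3]]
(46, -13, 112) [[383.2 202.4]]
(46, 13, 112) [[384.1 193.8]]
(-46, 13, 112) [[353.3 189.8]]
(-64, -43, 72) [[343.2 209.1]]
```

View pics/t12z.png

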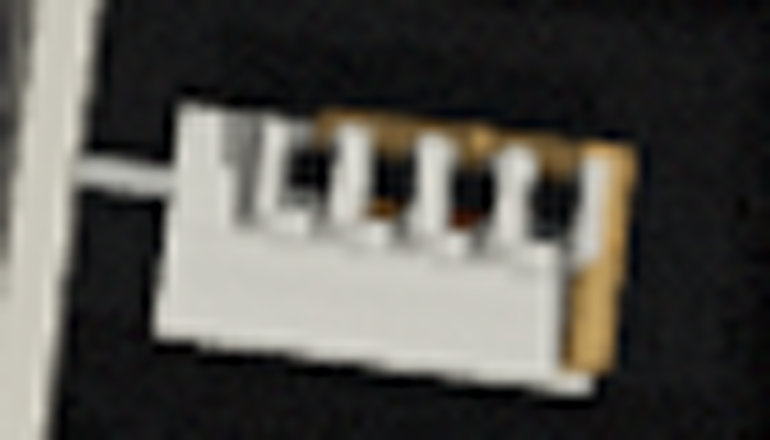

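```bash
python3 - <<'E'
from h import *
s=sense(); print(s['t'],s['qd'].round(3),s['tcp_pos']); print(job_done())
E
```

```text
19.95 [ 0.  0. -0.  0.  0.  0.] [611.44090828 -10.43843755  47.7973897 ]
the job is handed in; nothing more can be done
None
```

The rack is seated on both stops and the rod is drawn to the red band. The gripper is still holding the knob. I handed the job in at about 20 s.

**What I did:** With the fingers shut, I pushed the rack onto the side stop, where it stopped moving at 9 N. I then pushed it onto the end stop, where it stopped at 8.5 N. After that I gripped the knob's waist at 50 N and drew the rod straight out along its axis.

**Last checks:**
- **Rack before the pull:** the wrist camera put its top corners within about 1 mm of the seated position on both stops. One corner read 1.3 mm long, which is within the calibration error.
- **Rack after the pull:** it still sat against both brass stops in the overhead and scene pictures. These are coarser, about 3 mm per pixel.
- **Rod:** the tool's readings give 43.7 mm of travel for the 44 mm wanted. The knob did not slip in the jaws. The spring pulled with about 6 N, against the 6.5 N expected at the band.
- **Red band:** about 4 mm of red showed outside the sleeve mouth in both the scene and overhead pictures, which puts the mouth mid-band. At that resolution, this check is only good to about 1–2 mm.

**Disagreements:** the grip width read 18.4 mm on a waist given as 20 mm. The tool pressed down on the rod with about 7 N at the end of the pull, so I eased it to near zero. A side force of about 4 N remained. I did not re-measure the other items on the bench, and no unexpected contact showed in the force readings.

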